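# Lift a hot crispbread off the sheet with a turner and set it on the cooling stand

## Robot

A 6-joint arm with a two-finger parallel gripper is mounted at the origin on a cart in front of the work surface, level with it; the furniture and walls round the work are solid. World frame = base frame: x ahead of the robot, y to its left, z up, the work surface at z = 0. Lengths are in mm, angles in rad, forces in N, time in s.
With the tool pointing down it reaches from about 350 to 775 mm from the base axis. Payload 7.3 kg.
Tool frame: the origin (TCP) lies on the centre line of the jaws, within the pads' length; the fingertips stand bot.nose_length ahead of it and the grasp point (between the pads) lies 6 mm ahead of it (bot.nose_length is the distance from the TCP to the fingertips, in mm); x points along the fingers, y is the direction in which the jaws open and shut, and the axes are right-handed (so a half turn about x gives the same grasp; the last joint's range is limited). The gripper opens to 92 mm and grips with 3 to 60 N. Pads are 19 mm wide; open, the fingers measure 130 mm over their backs; the gripper's body (75 mm by 190 mm) begins 47 mm behind the grasp point.
Start: joints at [-1.291, 0.342, 1.524, -0, 1.275, -0.146], TCP at [216.875, -478.132, 226.641] pointing down, gripper open.
Joint ranges: [-2.53, 2.53], [-0.77, 2.02], [0.04, 2.7], [-1, 4.14], [0.28, 2.66], [-3.11, 3.11]. Speed limits (rad/s): [2.57, 2.57, 3.14, 3.14, 3.14, 3.14].

## Interface

Orientations are given as [roll, pitch, yaw] about the fixed x, y, z axes, in that order (R = Rz(yaw) Ry(pitch) Rx(roll)).
In Python, from plant import bot gives the robot as it stands. The module is installed in compiled form; this text tells all that it offers.
- The arm moves only by the tool move_arm, never from a script. Its argument "deltas" is a list of rows, each an object of numbers: "x", "y", "z": the shift along the tool's x, y, z each as a share of 40 mm, from -1 to 1; "roll": the turn about the tool's x as a share of 4 degrees, from -1 to 1. A call has 1 to 20 rows; each row shifts and turns the commanded pose from where the row before left it, along the tool's axes as they then stand; what a row does not reach is not made up. A row lasts 1/12 s, in which the tool goes at most 41.7 mm and 7.16 degrees, less where a joint would pass 70% of its speed; a pose out of reach is approached as far as the arm can. A call with a number of a shift or a turn outside -1 to 1 is refused whole. A call with a gripper value outside its range is refused whole. "grip" is the opening, from 0 (shut) to 1 (fully open), set as the call begins (left out, the last holds). The fingers move at their own pace and stop on an object; the grip force is fixed at half the most. Time passes only in rows, so rows that do not move let the fingers close. It gives the time, the measured TCP pose, the force and the opening at its end, in the units of the state.
- bot.get_obs(): the state, without advancing time (a new reading comes with each control period).
- bot.capture(name): name is "side" or "top"; returns the picture (480x640x3 uint8, red, green, blue); there is no depth.
- bot.camera_model(name): a dict with "fovy" (degrees; the focal length in pixels is half the picture's height over the tangent of half this angle, whatever the lens; pixels are square), "cx", "cy" (the principal point, pixels), "R" (3x3) and "t" (3): a world point X has camera coordinates R X + t. Camera axes: x right, y down, z forward; pixel columns grow to the right and rows downward; lengths in mm; the calibration is good to about 2 mm. A picture is of the moment at which its call begins. camera_model takes no time and is no camera call.
- bot.close_job(): hands the job in, once; it reports no verdict.
The state is a dict: "time": time; "joint_positions": joint angles; "dq": joint speeds; "tau": joint torques, N m; "tool_pos": TCP position; "tcp_rot": TCP orientation; "contact_force": force on the tool from outside, world axes, zero at the start; "moment": the same for the moment, N m; "grip_width": finger opening in mm.
Only numpy, scipy, OpenCV 4.12 (cv2) and the standard library are available. Lean on these libraries where they do the work, as an engineer would, in place of code of your own. Each camera call takes 0.05 s, during which the arm holds its last target. There are 200 camera calls.

## Task

The round crispbread on the baking sheet is fresh from the oven: slide the turner under it, lift it off the sheet and set it down so that it rests level across the two bars of the cooling stand, midway between them. Never touch the crispbread with the gripper and leave the other things on the worktop where they stand. Then draw the turner out and lay it back, blade flat, on its white rest.

Things in the scene. Friction and masses are not known exactly. Their poses are not given: they have to be found in the camera images.
- turner: Offset turner (slotted spatula), 120 g, 233 mm long. Origin: underside of the blade's centre; +x to the tip, +z up. Steel blade x -50 to +50 mm, flat below, 62 mm wide (54 at the heel), 2.5 mm thick, thinning over the last 30 mm to 1.2 mm at the tip. A thin bent neck rises from the heel to a straight black handle. It starts blade flat on the rest, handle free in the air, stable by itself.
- turner_grip (a point): Good grasp point in the handle, at x -125 mm, z +50 mm in the turner's frame, axes as the turner's. The handle is 16 mm wide in y with flat parallel sides, 20 mm deep; its centre line runs from x -82, z 36 mm up and back to x -182, z 69 mm (18 degrees).
- turner_tip (a point): Middle of the blade's leading edge, x +50 mm, z 0.6 mm in the turner's frame.
- crispbread: Round brown crispbread, rigid, about 60 g, 125 mm across, 11.5 mm thick. Origin: centre of the underside, +z up. The underside is flat to a radius of 48 mm, then curls up by 4 mm to the rim, so that a blade can start under the edge. Lies loose on the sheet and slides when pushed, until it meets the lip.
- baking_sheet: Small aluminium baking sheet, fixed, 175 mm (x) by 150 mm (y). Origin on the worktop under its centre, +x towards its lip, +z up. Flat top 12 mm above the origin. Only the back edge has a raised lip: inner face at x +83 mm, top 19 mm above the flat. Front edge (x -87 mm) and sides are open.
- cooling_stand: Cooling stand of steel wire, fixed. Origin on the worktop under its centre. Two parallel 8 mm bars run along its x from -80 to +80 mm at y -43 and +43 mm, tops 60 mm above the origin; the gap between them is 78 mm clear, open at the front (-x) and down to 16 mm (cross wires at the foot). Behind x +84 mm the bars turn up by 20 mm. 8 mm legs under the bars at x -86 and +70 mm.
- tool_rest: Turner's rest: white ceramic slab, fixed, 130 mm (x) by 110 mm (y), 12 mm thick. Origin on the worktop under its centre; its top is 12 mm above.
- spice_jar: Bystander: glass spice jar with green lid, upright, 46 mm across, 106 mm tall. Origin: centre of its underside.
- shaker: Bystander: clear shaker with grey cap, upright, 44 mm across, 90 mm tall. Origin: centre of its underside.
- tin: Bystander: food tin, 75 mm across, 58 mm tall. Origin: centre of its underside.
- timer: Bystander: round white kitchen timer, 67 mm across, 47 mm tall. Origin: centre of its underside.

How it is judged:
By the outcome, as a careful person would: the job done as asked, in the order asked, and still so for the second after the job is handed in, with the robot touching nothing.
It also fails if it takes over 64 s, if anything falls off the work surface, if the arm or the gripper's body presses on something with over 40 N, if the wrist force passes 120 N, or if a joint passes its speed limit or range.

## Working session

There is one attempt and no reset: what is moved stays moved. The work goes in short steps, Python scripts to look and compute and a tool call to move; the robot and the scene stay as the last step left them, time stands still between calls to the robot, and variables do not carry over. Pictures are saved under pics/ and viewed, about 8 in all and at most 12, crops included, and the job is handed in when it is done.

Besides the shell and the picture viewer there is one more tool, called after "Emit:" by a JSON object that holds its "fn" and its "kwargs". move_arm: Moves the arm, as the interface text tells. Its arguments: {"type":"object","properties":{"deltas":{"type":"array","items":{"type":"object","properties":{"x":{"type":"number"},"y":{"type":"number"},"z":{"type":"number"},"roll":{"type":"number"}}}},"grip":{"type":"number"}},"required":["deltas"]}

```bash
mkdir -p pics; python3 - <<'E'
from plant import bot
import cv2,numpy as np
print(bot.get_obs(), bot.nose_length)
for n in("top","side"):
    cv2.imwrite(f"pics/{n}0.png",bot.capture(n)[:,:,::-1])
    m=bot.camera_model(n);print(n,m)
E
```

```text
{'time': 0.0, 'joint_positions': array([-1.29101153e+00,  3.42730363e-01,  1.52501736e+00, -1.82818654e-05,
        1.27539688e+00, -1.45986673e-01]), 'dq': array([-2.03473117e-05, -1.91049100e-04, -9.28244631e-04,  1.59437912e-04,
       -8.19096756e-04,  7.27587647e-04]), 'tau': array([ 1.03308135e-03, -4.31243491e+01, -2.44219673e+01,  7.16590066e-02,
        5.57850022e-02, -1.21453668e-04]), 'tool_pos': array([ 216.74494611, -477.72197851,  225.94088148]), 'tcp_rot': array([-1.70551905,  1.56924429,  1.86185041]), 'contact_force': array([-0.22120028, -0.04458271, -0.88364243]), 'moment': array([-0.02210271,  0.06154661,  0.01766313]), 'grip_width': 91.70719000465662} 25.0
top {'fovy': 46.531267168153526, 'cx': 323.29649598596814, 'cy': 235.86961900039003, 'R': array([[ 0.02787137, -0.99938841,  0.02111839],
       [-0.99712626, -0.02928469, -0.0698686 ],
       [ 0.07044432, -0.01911036, -0.99733264]]), 't': array([-130.00622988,  573.78379731, 1413.90895829])}
side {'fovy': 47.76863642483844, 'cx': 321.27322809602924, 'cy': 236.64081016508385, 'R': array([[ 0.98506471, -0.17184454, -0.01081498],
       [-0.07146403, -0.35089223, -0.93368492],
       [ 0.15665376,  0.92051295, -0.35793225]]), 't': array([-574.15425375,   57.50258769, 1400.85528348])}
```

View pics/top0.png

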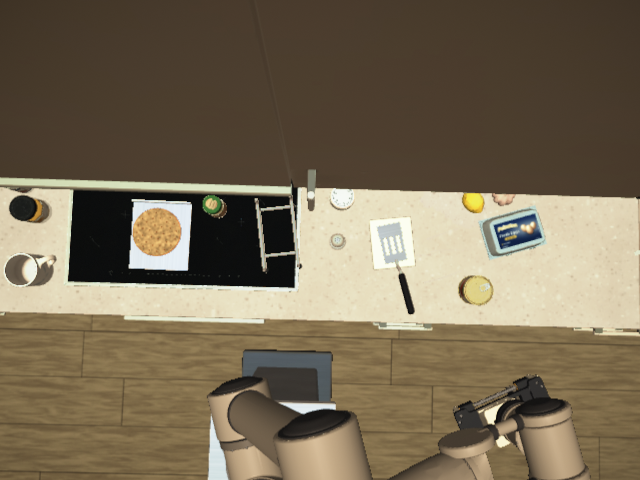

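View pics/side0.png

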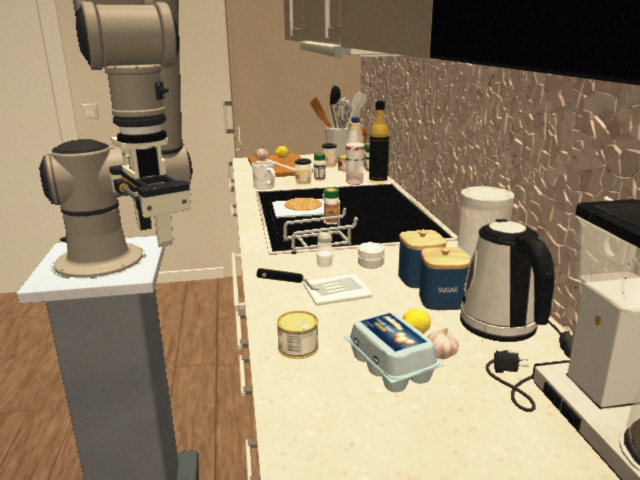

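```bash
cat > h.py <<'E'
import numpy as np,cv2
from plant import bot
def ray(n,u,v):
    m=bot.camera_model(n);f=240/np.tan(np.radians(m["fovy"]/2))
    d=np.array([(u-m["cx"])/f,(v-m["cy"])/f,1.]);R=np.array(m["R"]);t=np.array(m["t"])
    return -R.T@t,R.T@d
def onz(n,u,v,z):
    c,d=ray(n,u,v);return c+d*(z-c[2])/d[2]
def proj(n,X):
    m=bot.camera_model(n);f=240/np.tan(np.radians(m["fovy"]/2))
    c=np.array(m["R"])@np.array(X,float)+m["t"];return f*c[0]/c[2]+m["cx"],f*c[1]/c[2]+m["cy"]
E
python3 - <<'E'
import cv2,numpy as np
t=cv2.imread("pics/top0.png")
a=cv2.resize(t[185:285,125:310],None,fx=4,fy=4,interpolation=cv2.INTER_CUBIC)
cv2.imwrite("pics/a.png",a)
b=cv2.resize(t[185:325,325:425],None,fx=4,fy=4,interpolation=cv2.INTER_CUBIC)
cv2.imwrite("pics/b.png",b)
E
```

```text
(no output)
```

View pics/a.png

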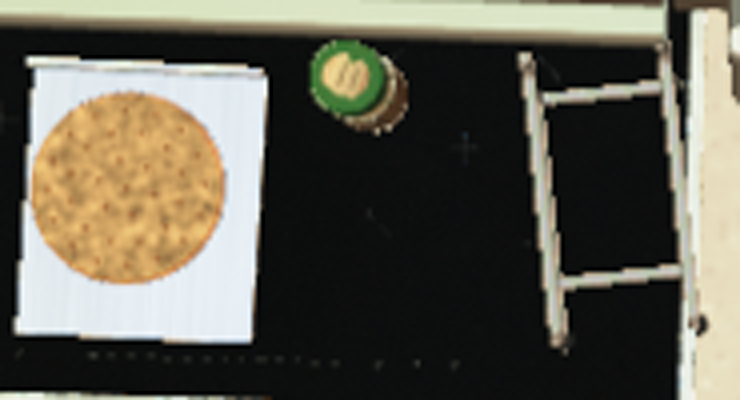

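View pics/b.png

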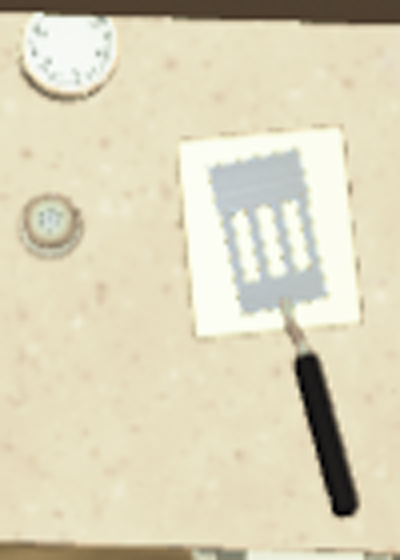

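```bash
python3 - <<'E'
from h import *
t=cv2.imread("pics/top0.png");h=cv2.cvtColor(t,cv2.COLOR_BGR2HSV).astype(int);H,S,V=h[...,0],h[...,1],h[...,2]
def big(m,x0,x1,y0,y1):
    k=np.zeros(m.shape,np.uint8);k[y0:y1,x0:x1]=m[y0:y1,x0:x1]*255
    c=cv2.findContours(k,cv2.RETR_EXTERNAL,cv2.CHAIN_APPROX_NONE)[0];return max(c,key=cv2.contourArea)
P=lambda u,v,z:np.round(onz("top",u,v,z),1)[:2]
# bread
c=big((S>90)&(V>90),125,195,200,265);e=cv2.fitEllipse(c)
p=np.array([P(*q[0],12+9) for q in c]);print("bread",e,P(*e[0],12+9),cv2.minEnclosingCircle(p.astype(np.float32)))
# sheet
c=big((V>110),120,197,193,280)
w=np.array([P(*q[0],12) for q in c],np.float32);r=cv2.minAreaRect(w);print("sheet",r,cv2.boxPoints(r).round())
# rest
c=big((V>90)&~((H>5)&(H<25)&(S>38)) ,360,420,205,275)
w=np.array([P(*q[0],12) for q in c],np.float32);r=cv2.minAreaRect(w);print("rest",r,cv2.boxPoints(r).round())
# blade: greyish-blue
m=(H>90)&(H<130)&(S>15)&(V>90)
c=cv2.convexHull(big(m,365,415,215,268))
w=np.array([P(*q[0],14) for q in c],np.float32);r=cv2.minAreaRect(w);print("blade",r,cv2.boxPoints(r).round(1))
# handle
c=big(V<75,395,420,268,316)
q=c[:,0].astype(float);mu=q.mean(0);d=np.linalg.svd(q-mu)[2][0];d*=np.sign(d[1]);s=(q-mu)@d
a,b=mu+d*s.min(),mu+d*s.max();print("handle px",a,b,P(*a,48),P(*b,81), np.ptp((q-mu)@[-d[1],d[0]]))
# stand bars (crop px /4 + offset)
for u,v,z in[(525,60,80),(560,345,58),(662,45,80),(695,325,58)]: print("bar",P(125+u/4-.4,185+v/4-.4,z))
for n,u,v,z in[("jar",348,78,106)]:print(n,P(125+u/4,185+v/4,z))
for n,u,v,z in[("timer",70,48,47),("shaker",50,220,90)]:print(n,P(325+u/4,185+v/4,z))
print("tin",P(479,289,58))
# bars: bright pixels scanline centres
for y in range(200,272,6):
    g=t[y,250:300].max(1);i=np.where(g>90)[0];print(y,(i+250).tolist())
E
```

```text
bread ((156.37118530273438, 231.72535705566406), (46.31533432006836, 47.51905059814453), 64.43589782714844) [575.4 313.6] ((575.2831420898438, 313.37445068359375), 61.35590362548828)
sheet ((568.9671020507812, 308.5032043457031), (156.11080932617188, 180.17628479003906), 89.03366088867188) [[478. 232.]
 [658. 229.]
 [660. 385.]
 [480. 388.]]
rest ((558.16357421875, -289.8894348144531), (149.9805450439453, 113.69407653808594), 6.703442573547363) [[ 477. -242.]
 [ 490. -355.]
 [ 639. -338.]
 [ 626. -225.]]
blade ((574.6500854492188, -264.85003662109375), (2.325925350189209, 11.629703521728516), 64.53665161132812) [[ 568.9 -263.4]
 [ 579.4 -268.4]
 [ 580.4 -266.3]
 [ 569.9 -261.3]]
handle px [400.69772973 273.8125081 ] [411.28006422 313.19345905] [ 485.3 -310.6] [ 389.6 -333.1] 5.981648598881712
bar [658.1  56.7]
bar [483.1  30.8]
bar [670.  -27.5]
bar [497.9 -52.7]
jar [639.4 159.4]
timer [ 675.8 -159. ]
shaker [ 563.3 -147.3]
tin [ 452.8 -506.3]
200 [255, 256, 257, 258, 290, 291, 292, 297, 298, 299]
206 [256, 257, 258, 276, 277, 278, 279, 280, 281, 282, 283, 284, 285, 286, 287, 288, 289, 290, 291, 292, 293, 297, 298, 299]
212 [257, 258, 259, 260, 290, 291, 292, 293, 294, 297, 298, 299]
218 [257, 258, 259, 260, 261, 292, 293, 294, 297, 298, 299]
224 [257, 258, 259, 260, 261, 262, 293, 294, 295, 296, 297, 298, 299]
230 [259, 260, 261, 262, 293, 294, 295, 296, 297, 298, 299]
236 [258, 259, 260, 261, 262, 263, 294, 295, 296, 297, 298, 299]
242 [260, 261, 262, 263, 294, 295, 296, 297, 298, 299]
248 [261, 262, 263, 264, 295, 296, 297, 298, 299]
254 [261, 262, 263, 264, 265, 266, 267, 268, 269, 270, 271, 272, 273, 274, 275, 276, 277, 278, 279, 280, 281, 282, 283, 284, 285, 286, 287, 288, 289, 290, 291, 292, 293, 294, 295, 296, 297, 298, 299]
260 [262, 263, 264, 265, 295, 296, 297, 298, 299]
266 [262, 263, 264, 265, 266, 295, 296, 297, 298, 299]
```

```bash
python3 - <<'E'
from h import *
P=lambda u,v,z:onz("top",u,v,z)[:2]
A=lambda u,v,z:P(125+u/4-.4,185+v/4-.4,z); B=lambda u,v,z:P(325+u/4-.4,185+v/4-.4,z)
ang=lambda a,b:round(np.degrees(np.arctan2(*(b-a)[::-1])),2)
def show(n,a,b):print(n,a.round(1),b.round(1),ang(a,b),round(np.linalg.norm(a-b),1))
show("sheetL",A(15,333,12),A(33,70,12));show("sheetR",A(252,342,12),A(266,78,12));show("sheetfront",A(15,333,12),A(252,342,12))
show("liptop",A(27,60,31),A(267,70,31))
show("blade mid",B(283,303,14),B(257,163,13));show("bladetip",B(209,168,13),B(300,150,13));show("bladeheel",B(243,313,14),B(326,292,14))
show("restL",B(196,337,12),B(180,142,12));show("restR",B(360,322,12),B(342,128,12));show("restF",B(196,337,12),B(360,322,12))
show("barL",P(263.7,260,58),P(258.5,212,58));
show("barR",A(690,300,58),A(669,100,58));
# green-mask etc. right bar scan w/ local max in table
h=np.array([256.5,257,258.5,259,259.5,260.5,260.5,261.5,262.5,263.5,264]);r=np.array([200,206,212,218,224,230,236,242,248,260,266])
w=np.array([P(a+0,b,58) for a,b in zip(h,r)]);k=np.polyfit(w[2:,0],w[2:,1],1);print("barL fit",k,np.degrees(np.arctan(k[0])),np.polyval(k,570))
t=cv2.imread("pics/side0.png")
cv2.imwrite("pics/c.png",np.vstack([cv2.resize(t[200:260,270:370],None,fx=6,fy=6,interpolation=cv2.INTER_CUBIC)]))
E
```

```text
sheetL [481.3 382.8] [650.8 380.1] -0.91 169.6
sheetR [479.8 231.7] [650.2 230.3] -0.46 170.5
sheetfront [481.3 382.8] [479.8 231.7] -90.57 151.1
liptop [654.8 378.1] [653.1 225.8] -90.66 152.3
blade mid [ 519.9 -301.6] [ 610.2 -283.1] 11.56 92.2
bladetip [ 606. -252.] [ 619.5 -310.9] -77.11 60.5
bladeheel [ 512.7 -275.8] [ 527.8 -329.3] -74.25 55.6
restL [ 496.4 -246. ] [ 622.5 -232.8] 5.95 126.8
restR [ 509.1 -352.1] [ 634.8 -338.2] 6.27 126.5
restF [ 496.4 -246. ] [ 509.1 -352.1] -83.19 106.8
barL [510.1  34. ] [629.9  51.3] 8.19 121.1
barR [513.4 -49.1] [638.5 -32. ] 7.78 126.2
barL fit [  0.14129264 -37.4381626 ] 8.042236572680698 43.098642376424316
```

View pics/c.png

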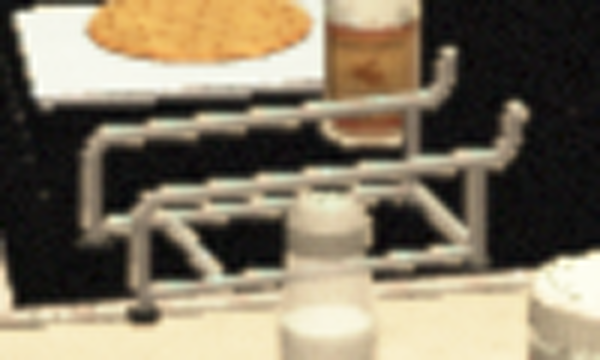

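```bash
cat >> h.py <<'E'
from scipy.spatial.transform import Rotation as Ro
def plan(xyz,head):
    """tool-frame deltas (units of 40mm) to TCP xyz, and roll (units of 4deg) so jaws (tool y) are across heading (deg)"""
    o=bot.get_obs();R=Ro.from_euler("xyz",o["tcp_rot"]).as_matrix();p=np.array(o["tool_pos"])
    y=R[:,1];a=np.degrees(np.arctan2(y[1],y[0]))
    r=[((a-(head+s))+180)%360-180 for s in(90,-90)] # tool x down: +roll turns yaw negative
    print("t",round(o["time"],2),"p",p.round(1),"tool x",R[:,0].round(3),"yawy",round(a,2),"F",np.round(o["contact_force"],1),"w",round(o["grip_width"],1))
    print("d units",((R.T@(np.array(xyz)-p))/40).round(3),"roll units",np.round(np.array(r)/4,2),"q6",round(o["joint_positions"][5],2))
E
python3 - <<'E'
from h import *
C=lambda u,v,z:onz("side",270+u/6-.4,200+v/6-.4,z)[:2].round(1)
print("near",C(170,192,58),C(470,162,58),"far",C(125,130,58),C(410,102,58))
plan([444.3,-320.3,200],13)
plan([444.3,-320.3,68],13)
E
```

```text
near [512.  -57.4] [647.3 -46.3] far [502.5  27.1] [637.7  39.5]
t 0.1 p [ 216.8 -477.7  226. ] tool x [-0.     0.001 -1.   ] yawy -65.6 F [-0.2  0.4 -0.7] w 91.8
d units [ 0.653 -1.234 -6.806] roll units [-42.15   2.85] q6 -0.15
t 0.1 p [ 216.8 -477.7  226. ] tool x [-0.     0.001 -1.   ] yawy -65.6 F [-0.2  0.4 -0.7] w 91.8
d units [ 3.953 -1.229 -6.805] roll units [-42.15   2.85] q6 -0.15
```

Emit:
{"fn": "move_arm", "kwargs": {"deltas": [{"roll":0.95},{"roll":0.95},{"roll":0.95},{"y":-0.25,"z":-0.64,"x":0.06},{"y":-0.25,"z":-0.64,"x":0.06},{"y":-0.25,"z":-0.64,"x":0.06},{"y":-0.25,"z":-0.64,"x":0.06},{"y":-0.25,"z":-0.64,"x":0.06},{"y":-0.25,"z":-0.64,"x":0.06},{"y":-0.25,"z":-0.64,"x":0.06},{"y":-0.25,"z":-0.64,"x":0.06},{"y":-0.25,"z":-0.64,"x":0.06},{"y":-0.25,"z":-0.64,"x":0.06},{},{}], "grip": 1}}

```text
$.deltas[0]: bad value
```

```bash
python3 - <<'E'
from h import *
plan([444.3,-320.3,68],13)
E
```

```text
t 0.1 p [ 216.8 -477.7  226. ] tool x [-0.     0.001 -1.   ] yawy -65.6 F [-0.2  0.4 -0.7] w 91.8
d units [ 3.953 -1.229 -6.805] roll units [-42.15   2.85] q6 -0.15
```

Emit:
{"fn": "move_arm", "kwargs": {"deltas": [{"x":0,"y":0,"z":0,"roll":0.95},{"x":0,"y":0,"z":0,"roll":0.95},{"x":0,"y":0,"z":0,"roll":0.95},{"y":-0.25,"z":-0.64,"x":0.06,"roll":0},{"y":-0.25,"z":-0.64,"x":0.06,"roll":0},{"y":-0.25,"z":-0.64,"x":0.06,"roll":0},{"y":-0.25,"z":-0.64,"x":0.06,"roll":0},{"y":-0.25,"z":-0.64,"x":0.06,"roll":0},{"y":-0.25,"z":-0.64,"x":0.06,"roll":0},{"y":-0.25,"z":-0.64,"x":0.06,"roll":0},{"y":-0.25,"z":-0.64,"x":0.06,"roll":0},{"y":-0.25,"z":-0.64,"x":0.06,"roll":0},{"y":-0.25,"z":-0.64,"x":0.06,"roll":0},{"x":0,"y":0,"z":0,"roll":0},{"x":0,"y":0,"z":0,"roll":0}], "grip": 1}}

```text
time: 1.35
tool_pos: [444.4, -322.1, 202.0]
tcp_rot: [-0.827, 1.569, 2.544]
contact_force: [-0.0, -0.1, -0.6]
grip_width: 91.8
```

```bash
python3 - <<'E'
from h import *
plan([444.3,-320.3,68],13)
E
```

```text
t 1.35 p [ 444.4 -322.1  202. ] tool x [-0.001  0.001 -1.   ] yawy -76.85 F [-0.  -0.1 -0.6] w 91.8
d units [ 3.349 -0.04  -0.011] roll units [-4.496e+01  4.000e-02] q6 0.57
```

Position is good. Descend and close.

Emit:
{"fn": "move_arm", "kwargs": {"deltas": [{"x":0.6,"y":-0.04,"z":0,"roll":0.04},{"x":0.7,"y":0,"z":0,"roll":0},{"x":0.7,"y":0,"z":0,"roll":0},{"x":0.6,"y":0,"z":0,"roll":0},{"x":0.45,"y":0,"z":0,"roll":0},{"x":0.3,"y":0,"z":0,"roll":0},{"x":0,"y":0,"z":0,"roll":0},{"x":0,"y":0,"z":0,"roll":0}]}}

```text
time: 2.02
tool_pos: [442.6, -322.0, 68.4]
tcp_rot: [-0.827, 1.569, 2.538]
contact_force: [0.0, -0.2, 0.4]
grip_width: 91.8
```

Emit:
{"fn": "move_arm", "kwargs": {"deltas": [{"x":0,"y":0,"z":0,"roll":0},{"x":0,"y":0,"z":0,"roll":0},{"x":0,"y":0,"z":0,"roll":0},{"x":0,"y":0,"z":0,"roll":0},{"x":0,"y":0,"z":0,"roll":0},{"x":0,"y":0,"z":0,"roll":0},{"x":0,"y":0,"z":0,"roll":0},{"x":0,"y":0,"z":0,"roll":0},{"x":0,"y":0,"z":0,"roll":0},{"x":0,"y":0,"z":0,"roll":0},{"x":0,"y":0,"z":0,"roll":0},{"x":0,"y":0,"z":0,"roll":0}], "grip": 0}}

```text
time: 3.02
tool_pos: [443.5, -321.6, 68.6]
tcp_rot: [1.246, 1.571, -1.672]
contact_force: [-0.1, 1.3, 0.9]
grip_width: 16.5
```

```bash
python3 - <<'E'
from h import *
plan([444.3,-320.3,68],13)
t=bot.capture("top")[:,:,::-1];s=bot.capture("side")[:,:,::-1]
cv2.imwrite("pics/t1.png",t);cv2.imwrite("pics/s1.png",s)
a=cv2.resize(s[240:310,240:380],None,fx=5,fy=5,interpolation=cv2.INTER_CUBIC)
cv2.imwrite("pics/g.png",a)
E
```

```text
t 3.02 p [ 443.5 -321.6   68.6] tool x [-0. -0. -1.] yawy -77.16 F [-0.1  1.3  0.9] w 16.5
d units [ 0.015 -0.027 -0.027] roll units [ 4.496e+01 -4.000e-02] q6 0.58
```

Emit:
{"fn": "move_arm", "kwargs": {"deltas": [{"x":-0.05,"y":0,"z":0,"roll":0},{"x":-0.1,"y":0,"z":0,"roll":0},{"x":-0.2,"y":0,"z":0,"roll":0},{"x":-0.3,"y":0,"z":0,"roll":0},{"x":-0.4,"y":0,"z":0,"roll":0},{"x":-0.5,"y":0,"z":0,"roll":0},{"x":-0.5,"y":0,"z":0,"roll":0},{"x":-0.5,"y":0,"z":0,"roll":0.2},{"x":-0.4,"y":0,"z":0,"roll":0.4},{"x":-0.2,"y":0,"z":0,"roll":0.6},{"x":-0.1,"y":0,"z":0,"roll":0.8},{"x":0,"y":0,"z":0,"roll":0.8},{"x":0,"y":0,"z":0,"roll":0.4},{"x":0,"y":0,"z":0,"roll":0.2},{"x":0,"y":0,"z":0,"roll":0},{"x":0,"y":0,"z":0,"roll":0}]}}

```text
time: 4.45
tool_pos: [443.4, -321.5, 198.9]
tcp_rot: [1.875, 1.571, -1.279]
contact_force: [0.3, -0.4, -1.1]
grip_width: 15.4
```

```bash
python3 - <<'E'
from h import *
plan([325,313,110],-0.7)
E
```

```text
t 4.45 p [ 443.4 -321.5  198.9] tool x [ 0. -0. -1.] yawy -90.71 F [ 0.3 -0.4 -1.1] w 15.4
d units [  2.22  -15.825   3.158] roll units [45. -0.] q6 0.82
```

Emit:
{"fn": "move_arm", "kwargs": {"deltas": [{"x":0,"y":-0.2,"z":0,"roll":0},{"x":0,"y":-0.4,"z":0,"roll":0},{"x":0,"y":-0.6,"z":0,"roll":0},{"x":0,"y":-0.7,"z":0,"roll":0},{"x":0,"y":-0.7,"z":0,"roll":0},{"x":0,"y":-0.7,"z":0,"roll":0},{"x":0,"y":-0.7,"z":0,"roll":0},{"x":0,"y":-0.7,"z":0,"roll":0},{"x":0,"y":-0.7,"z":0,"roll":0},{"x":0,"y":-0.7,"z":0,"roll":0},{"x":0,"y":-0.7,"z":0,"roll":0},{"x":0,"y":-0.7,"z":0,"roll":0},{"x":0,"y":-0.7,"z":0,"roll":0},{"x":0,"y":-0.7,"z":0,"roll":0},{"x":0,"y":-0.7,"z":0,"roll":0},{"x":0,"y":-0.7,"z":0,"roll":0},{"x":0,"y":-0.7,"z":0.1,"roll":0},{"x":0,"y":-0.7,"z":0.2,"roll":0},{"x":0,"y":-0.7,"z":0.3,"roll":0},{"x":0,"y":-0.7,"z":0.3,"roll":0}]}}

```text
time: 6.12
tool_pos: [412.5, 204.9, 198.5]
tcp_rot: [-0.323, 1.57, 2.806]
contact_force: [0.8, 0.6, -1.5]
grip_width: 15.3
```

Emit:
{"fn": "move_arm", "kwargs": {"deltas": [{"x":0,"y":-0.7,"z":0.3,"roll":0},{"x":0,"y":-0.7,"z":0.3,"roll":0},{"x":0,"y":-0.6,"z":0.3,"roll":0},{"x":0,"y":-0.4,"z":0.3,"roll":0},{"x":0,"y":-0.3,"z":0.3,"roll":0},{"x":0.1,"y":0,"z":0.3,"roll":0},{"x":0.2,"y":0,"z":0.3,"roll":0},{"x":0.4,"y":0,"z":0.15,"roll":0},{"x":0.4,"y":0,"z":0,"roll":0},{"x":0.4,"y":0,"z":0,"roll":0},{"x":0.4,"y":0,"z":0,"roll":0},{"x":0.2,"y":0,"z":0,"roll":0},{"x":0.1,"y":0,"z":0,"roll":0},{"x":0,"y":0,"z":0,"roll":0},{"x":0,"y":0,"z":0,"roll":0}]}}

```text
time: 7.37
tool_pos: [325.9, 312.4, 111.1]
tcp_rot: [-2.557, 1.57, 0.572]
contact_force: [0.1, -0.2, -0.7]
grip_width: 15.3
```

```bash
python3 - <<'E'
from h import *
plan([325,313,70],-0.7)
t=bot.capture("top")[:,:,::-1];s=bot.capture("side")[:,:,::-1]
cv2.imwrite("pics/t2.png",t);cv2.imwrite("pics/s2.png",s)
a=cv2.resize(t[180:330,100:300],(800,600),interpolation=cv2.INTER_CUBIC)
b=cv2.resize(s[150:240,220:360],(560,360),interpolation=cv2.INTER_CUBIC)
k=np.zeros((600,800,3),np.uint8);k[:240,:]=cv2.resize(t[195:315,100:300],(800,480),interpolation=cv2.INTER_CUBIC)[:240]
k=np.vstack([cv2.resize(t[195:315,100:300],(533,320),interpolation=cv2.INTER_CUBIC),cv2.resize(s[160:225,220:353],(533,260),interpolation=cv2.INTER_CUBIC)])
cv2.imwrite("pics/v2.png",k)
E
```

```text
t 7.37 p [325.9 312.4 111.1] tool x [ 0.001  0.    -1.   ] yawy -90.75 F [ 0.1 -0.2 -0.7] w 15.3
d units [ 1.027 -0.016  0.023] roll units [ 4.499e+01 -1.000e-02] q6 2.18
```

View pics/v2.png

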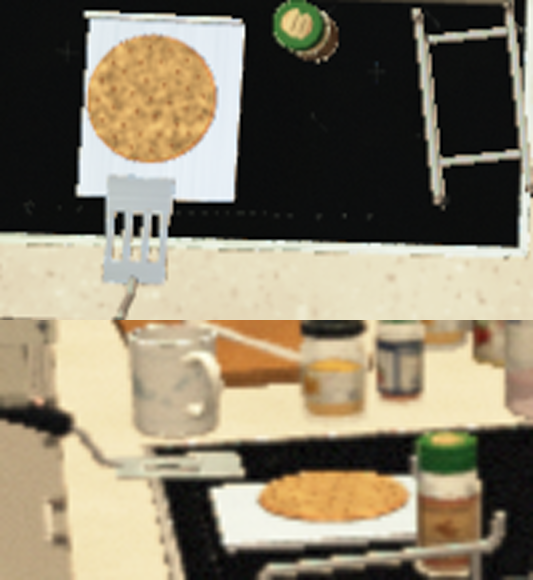

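```bash
python3 - <<'E'
from h import *
s=533/200
T=lambda u,v,z:onz("top",100+u/s-.4,195+v/s-.4,z).round(1)
S=lambda u,v:(220+u/4.0-.4,160+v/4-.4-80)
zt=111.1-56.6+1
print("tip L,R",T(107,177,zt),T(175,180,zt),"heel",T(104,280,zt),T(166,283,zt))
print("bread",T(152,98,21))
# side px: predicted blade tip/heel mid undersides vs seen
for n,X in(("tip",[501,314,zt]),("heel",[401,315,zt])):print(n,np.round(proj("side",X),1))
print("tip mid seen~",S(242,467),"heel mid",S(120,468))
E
```

```text
tip L,R [498.8 341.4  55.5] [497.8 278.3  55.5] heel [403.4 339.3  55.5] [402.1 282.   55.5]
bread [576.3 312.9  21. ]
tip [279.4 193.2]
heel [248.2 194.9]
tip mid seen~ (280.1, 196.35000000000002) heel mid (249.6, 196.60000000000002)
```

Emit:
{"fn": "move_arm", "kwargs": {"deltas": [{"x":0.1,"y":-0.07,"z":0,"roll":0},{"x":0.2,"y":0,"z":0,"roll":0},{"x":0.3,"y":0,"z":0,"roll":0},{"x":0.2,"y":0,"z":0,"roll":0},{"x":0.1,"y":0,"z":0,"roll":0},{"x":0.05,"y":0,"z":0,"roll":0},{"x":0.02,"y":0,"z":0,"roll":0},{"x":0,"y":0,"z":0,"roll":0},{"x":0,"y":0,"z":0,"roll":0}]}}

```text
time: 8.22
tool_pos: [326.2, 315.0, 72.1]
tcp_rot: [-2.691, 1.57, 0.438]
contact_force: [0.2, 0.1, -1.6]
grip_width: 15.3
```

Emit:
{"fn": "move_arm", "kwargs": {"deltas": [{"x":0.02,"y":0,"z":0,"roll":0},{"x":0.02,"y":0,"z":0,"roll":0},{"x":0,"y":0,"z":0,"roll":0}]}}

```text
time: 8.47
tool_pos: [326.1, 314.9, 70.3]
tcp_rot: [-2.749, 1.57, 0.379]
contact_force: [0.1, 0.3, -1.0]
grip_width: 14.9
```

Emit:
{"fn": "move_arm", "kwargs": {"deltas": [{"x":0.02,"y":0,"z":0,"roll":0},{"x":0.02,"y":0,"z":0,"roll":0},{"x":0,"y":0,"z":0,"roll":0}]}}

```text
time: 8.72
tool_pos: [325.9, 314.9, 68.5]
tcp_rot: [2.262, 1.571, -0.893]
contact_force: [-0.7, -0.6, -0.9]
grip_width: 15.5
```

Emit:
{"fn": "move_arm", "kwargs": {"deltas": [{"x":0.015,"y":0,"z":0,"roll":0},{"x":0.015,"y":0,"z":0,"roll":0},{"x":0,"y":0,"z":0,"roll":0}]}}

```text
time: 8.97
tool_pos: [325.9, 314.9, 67.3]
tcp_rot: [1.512, 1.571, -1.643]
contact_force: [0.3, 0.3, 0.2]
grip_width: 15.0
```

Emit:
{"fn": "move_arm", "kwargs": {"deltas": [{"x":0.015,"y":0,"z":0,"roll":0},{"x":0.015,"y":0,"z":0,"roll":0},{"x":0,"y":0,"z":0,"roll":0}]}}

```text
time: 9.22
tool_pos: [325.9, 314.8, 66.1]
tcp_rot: [1.655, 1.571, -1.5]
contact_force: [-0.9, 1.2, 0.6]
grip_width: 14.9
```

```bash
python3 - <<'E'
from h import *
plan([470,313,67],-0.7)
print(bot.get_obs()["moment"].round(2))
s=bot.capture("side")[:,:,::-1];t=bot.capture("top")[:,:,::-1]
cv2.imwrite("pics/s3.png",s);cv2.imwrite("pics/t3.png",t)
cv2.imwrite("pics/v3.png",np.vstack([cv2.resize(s[185:220,240:340],(800,280),interpolation=cv2.INTER_CUBIC),cv2.resize(t[220:260,110:210],(800,320),interpolation=cv2.INTER_CUBIC)]))
E
```

```text
t 9.22 p [325.9 314.8  66.1] tool x [ 0. -0. -1.] yawy -90.76 F [-0.9  1.2  0.6] w 14.9
d units [-2.200e-02 -2.000e-03 -3.602e+00] roll units [ 4.498e+01 -2.000e-02] q6 2.18
[0.01 0.05 0.01]
```

View pics/v3.png

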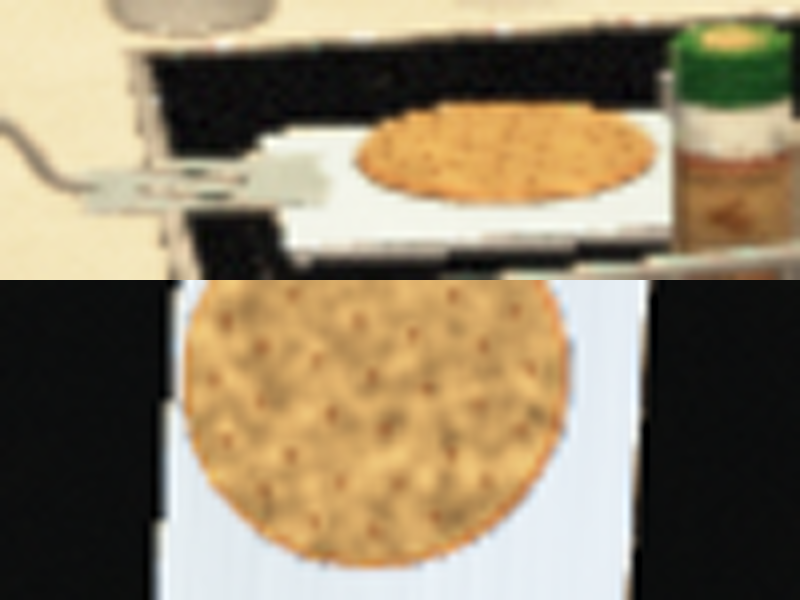

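Emit:
{"fn": "move_arm", "kwargs": {"deltas": [{"x":0.015,"y":0,"z":0,"roll":0},{"x":0.015,"y":0,"z":0,"roll":0},{"x":0,"y":0,"z":0,"roll":0},{"x":0,"y":0,"z":0,"roll":0}]}}

```text
time: 9.65
tool_pos: [326.0, 314.9, 65.0]
tcp_rot: [2.332, 1.571, -0.823]
contact_force: [-1.1, -0.1, 1.1]
grip_width: 15.3
```

```bash
python3 - <<'E'
from h import *
plan([470,313,67],-0.7)
print(bot.get_obs()["moment"].round(2))
E
```

```text
t 9.65 p [326.  314.9  65. ] tool x [ 0. -0. -1.] yawy -90.76 F [-1.1 -0.1  1.1] w 15.3
d units [-5.100e-02 -2.000e-03 -3.601e+00] roll units [ 4.498e+01 -2.000e-02] q6 2.18
[0.03 0.08 0.01]
```

Emit:
{"fn": "move_arm", "kwargs": {"deltas": [{"x":-0.025,"y":0,"z":0,"roll":0},{"x":-0.025,"y":0,"z":0,"roll":0},{"x":0,"y":0,"z":-0.1,"roll":0},{"x":0,"y":0,"z":-0.1,"roll":0},{"x":0,"y":0,"z":-0.1,"roll":0},{"x":0,"y":0,"z":-0.1,"roll":0},{"x":0,"y":0,"z":-0.1,"roll":0},{"x":0,"y":0,"z":-0.1,"roll":0},{"x":0,"y":0,"z":0,"roll":0}]}}

```text
time: 10.4
tool_pos: [351.0, 314.6, 67.0]
tcp_rot: [-2.804, 1.57, 0.324]
contact_force: [0.6, 1.4, -1.2]
grip_width: 15.4
```

```bash
cat >> h.py <<'E'
def bread(n,z=21,roi=(125,195,195,265)):
    t=bot.capture("top")[:,:,::-1].copy();cv2.imwrite(f"pics/{n}.png",t)
    h=cv2.cvtColor(t,cv2.COLOR_BGR2HSV).astype(int);k=np.zeros(t.shape[:2],np.uint8);x0,x1,y0,y1=roi
    k[y0:y1,x0:x1]=(((h[...,1]>90)&(h[...,2]>90))*255)[y0:y1,x0:x1]
    c=max(cv2.findContours(k,0,1)[0],key=cv2.contourArea);e=cv2.fitEllipse(c)
    print("bread",np.round(e[0],1),np.round(e[1],1),onz("top",*e[0],z).round(1));return t
E
python3 - <<'E'
from h import *
plan([470,313,67],-0.7);bread("t4")
E
```

```text
t 10.4 p [351.  314.6  67. ] tool x [ 0.001  0.    -1.   ] yawy -90.79 F [ 0.6  1.4 -1.2] w 15.4
d units [ 0.003 -0.    -2.975] roll units [ 4.498e+01 -2.000e-02] q6 2.15
bread [156.4 230. ] [46.3 47.5] [579.7 313.7  21. ]
```

Emit:
{"fn": "move_arm", "kwargs": {"deltas": [{"x":0.03,"y":0,"z":0,"roll":0},{"x":0,"y":0,"z":-0.1,"roll":0},{"x":0,"y":0,"z":-0.1,"roll":0},{"x":0,"y":0,"z":-0.1,"roll":0},{"x":0,"y":0,"z":-0.1,"roll":0},{"x":0,"y":0,"z":-0.1,"roll":0},{"x":0,"y":0,"z":-0.1,"roll":0},{"x":0,"y":0,"z":-0.1,"roll":0},{"x":0,"y":0,"z":-0.1,"roll":0},{"x":0,"y":0,"z":0,"roll":0}]}}

```text
time: 11.28
tool_pos: [383.0, 314.2, 65.9]
tcp_rot: [-2.856, 1.57, 0.272]
contact_force: [0.6, -0.3, 0.1]
grip_width: 15.1
```

```bash
python3 - <<'E'
from h import *
plan([470,313,67],-0.7);bread("t5")
E
```

```text
t 11.28 p [383.  314.2  65.9] tool x [ 0.001  0.    -1.   ] yawy -90.78 F [ 0.6 -0.3  0.1] w 15.1
d units [-0.026 -0.    -2.174] roll units [ 4.498e+01 -2.000e-02] q6 2.12
bread [156.7 226.2] [46.2 47.7] [589.5 313.3  21. ]
```

Emit:
{"fn": "move_arm", "kwargs": {"deltas": [{"x":0,"y":0,"z":-0.1,"roll":0},{"x":0,"y":0,"z":-0.1,"roll":0},{"x":0,"y":0,"z":-0.1,"roll":0},{"x":0,"y":0,"z":-0.1,"roll":0},{"x":0,"y":0,"z":-0.1,"roll":0},{"x":0,"y":0,"z":-0.1,"roll":0},{"x":0,"y":0,"z":-0.1,"roll":0},{"x":0,"y":0,"z":-0.1,"roll":0},{"x":0,"y":0,"z":-0.1,"roll":0},{"x":0,"y":0,"z":-0.1,"roll":0},{"x":0,"y":0,"z":-0.1,"roll":0},{"x":0,"y":0,"z":-0.1,"roll":0},{"x":0,"y":0,"z":-0.1,"roll":0},{"x":0,"y":0,"z":-0.1,"roll":0},{"x":0,"y":0,"z":0,"roll":0}]}}

```text
time: 12.58
tool_pos: [438.9, 313.4, 66.0]
tcp_rot: [-2.853, 1.57, 0.275]
contact_force: [-2.2, 0.4, 4.1]
grip_width: 15.3
```

```bash
python3 - <<'E'
from h import *
plan([470,313,67],-0.7);t=bread("t6")
s=bot.capture("side")[:,:,::-1]
cv2.imwrite("pics/v6.png",np.vstack([cv2.resize(s[180:220,240:340],(750,300),interpolation=cv2.INTER_CUBIC),cv2.resize(t[195:275,110:310],(750,300),interpolation=cv2.INTER_CUBIC)]))
E
```

```text
t 12.58 p [438.9 313.4  66. ] tool x [ 0.001  0.    -1.   ] yawy -90.77 F [-2.2  0.4  4.1] w 15.3
d units [-0.025  0.    -0.776] roll units [ 4.498e+01 -2.000e-02] q6 2.06
bread [156.6 226.2] [46.6 47.7] [589.5 313.6  21. ]
```

View pics/v6.png

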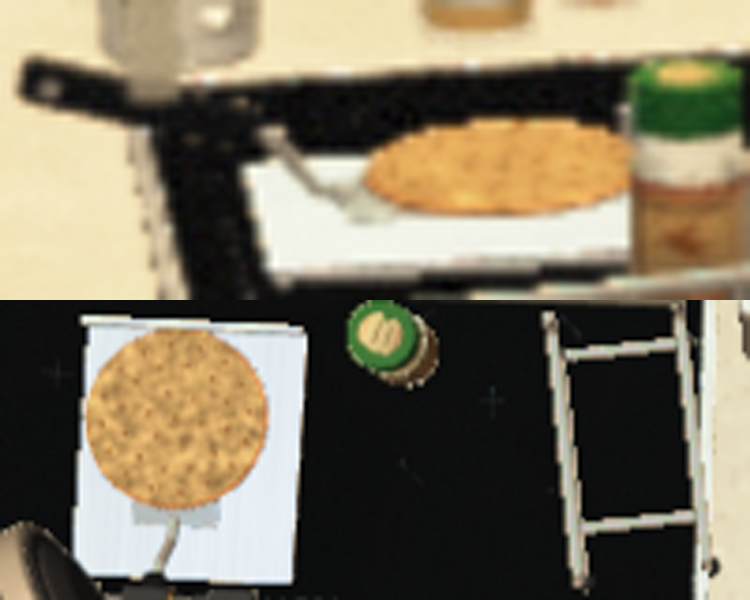

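Emit:
{"fn": "move_arm", "kwargs": {"deltas": [{"x":0,"y":0,"z":-0.1,"roll":0},{"x":0,"y":0,"z":-0.1,"roll":0},{"x":0,"y":0,"z":-0.1,"roll":0},{"x":0,"y":0,"z":-0.08,"roll":0},{"x":0,"y":0,"z":0,"roll":0}]}}

```text
time: 13.1
tool_pos: [453.7, 313.2, 65.9]
tcp_rot: [-2.912, 1.57, 0.216]
contact_force: [-2.2, 0.7, 2.5]
grip_width: 15.3
```

Emit:
{"fn": "move_arm", "kwargs": {"deltas": [{"x":-0.03,"y":0,"z":0,"roll":0},{"x":-0.06,"y":0,"z":0.02,"roll":0},{"x":-0.1,"y":0,"z":0.02,"roll":0},{"x":-0.15,"y":0,"z":0.02,"roll":0},{"x":-0.15,"y":0,"z":0.02,"roll":0},{"x":-0.1,"y":0,"z":0,"roll":0},{"x":-0.05,"y":0,"z":0,"roll":0},{"x":0,"y":0,"z":0,"roll":0}]}}

```text
time: 13.77
tool_pos: [450.2, 313.4, 92.1]
tcp_rot: [-2.758, 1.57, 0.37]
contact_force: [-0.5, 0.6, -1.6]
grip_width: 15.4
```

```bash
python3 - <<'E'
from h import *
plan([456,313,200],-0.7);t=bread("t7",46)
s=bot.capture("side")[:,:,::-1]
cv2.imwrite("pics/v7.png",np.vstack([cv2.resize(s[170:220,240:340],(750,375),interpolation=cv2.INTER_CUBIC)]))
E
```

```text
t 13.77 p [450.2 313.4  92.1] tool x [ 0.001  0.    -1.   ] yawy -90.76 F [-0.5  0.6 -1.6] w 15.4
d units [-2.698  0.006 -0.148] roll units [ 4.499e+01 -1.000e-02] q6 2.05
bread [154.3 228.5] [46.3 48.9] [581.7 312.2  46. ]
```

View pics/v7.png

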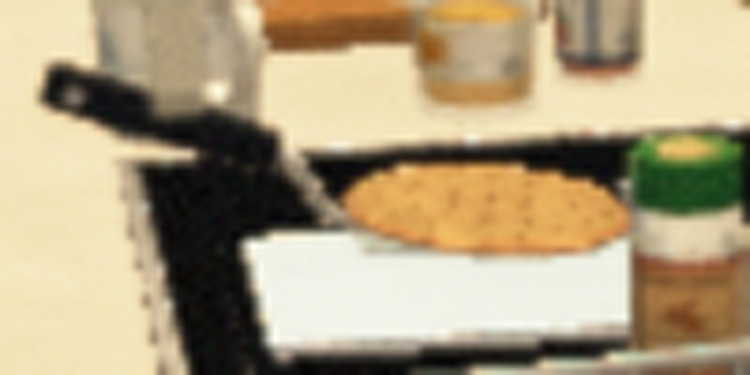

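Emit:
{"fn": "move_arm", "kwargs": {"deltas": [{"x":-0.05,"y":0,"z":0,"roll":0},{"x":-0.1,"y":0,"z":0,"roll":0},{"x":-0.15,"y":0,"z":0.02,"roll":0},{"x":-0.2,"y":0,"z":0.05,"roll":0},{"x":-0.2,"y":0,"z":0.08,"roll":0},{"x":-0.2,"y":0,"z":0.1,"roll":0},{"x":-0.2,"y":0,"z":0.1,"roll":0},{"x":-0.2,"y":0,"z":0.1,"roll":0},{"x":-0.2,"y":0,"z":0.1,"roll":0},{"x":-0.2,"y":0,"z":0.1,"roll":0},{"x":-0.2,"y":0,"z":0.1,"roll":0},{"x":-0.2,"y":0,"z":0.1,"roll":0},{"x":-0.2,"y":0,"z":0.08,"roll":0},{"x":-0.2,"y":0,"z":0.05,"roll":0},{"x":-0.15,"y":0,"z":0.02,"roll":0},{"x":-0.1,"y":0,"z":0,"roll":0},{"x":-0.05,"y":0,"z":0,"roll":0},{"x":0,"y":0,"z":0,"roll":0}]}}

```text
time: 15.37
tool_pos: [410.2, 313.8, 203.7]
tcp_rot: [-2.807, 1.57, 0.321]
contact_force: [0.7, 0.6, -1.2]
grip_width: 15.2
```

```bash
python3 - <<'E'
from h import *
plan([412,0,200],8);t=bread("t8",148,(110,200,195,275))
s=bot.capture("side")[:,:,::-1]
h=cv2.cvtColor(s.copy(),cv2.COLOR_BGR2HSV).astype(int)
k=np.zeros(s.shape[:2],np.uint8);k[140:225,255:345]=(((h[...,0]<20)&(h[...,1]>120)&(h[...,2]>110))*255)[140:225,255:345]
cv2.imwrite("pics/v8.png",np.vstack([cv2.resize(s[140:220,220:360],(700,400),interpolation=cv2.INTER_CUBIC)]))
E
```

```text
t 15.37 p [410.2 313.8 203.7] tool x [ 0.001  0.    -1.   ] yawy -90.77 F [ 0.7  0.6 -1.2] w 15.2
d units [ 0.092  7.844 -0.15 ] roll units [42.81 -2.19] q6 2.09
bread [139.6 241.7] [51.2 53.9] [542.1 315.7 148. ]
```

View pics/v8.png

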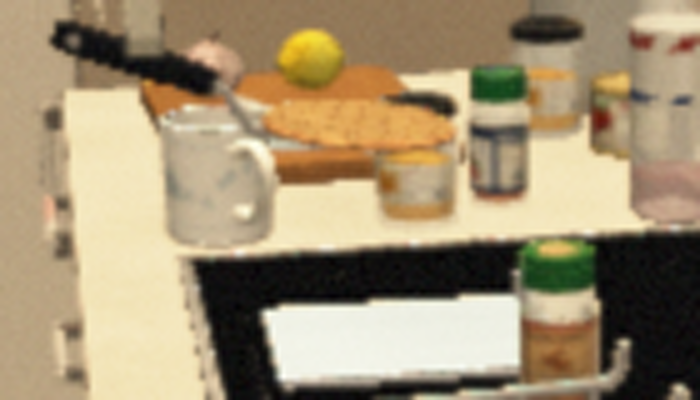

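Emit:
{"fn": "move_arm", "kwargs": {"deltas": [{"x":0,"y":0.05,"z":0,"roll":0},{"x":0,"y":0.12,"z":0,"roll":0},{"x":0,"y":0.2,"z":0,"roll":0},{"x":0,"y":0.28,"z":0,"roll":0},{"x":0,"y":0.35,"z":0,"roll":0},{"x":0,"y":0.4,"z":0,"roll":0},{"x":0,"y":0.45,"z":0,"roll":0},{"x":0,"y":0.5,"z":0,"roll":0},{"x":0,"y":0.5,"z":0,"roll":0},{"x":0,"y":0.5,"z":0,"roll":0},{"x":0,"y":0.5,"z":0,"roll":0},{"x":0,"y":0.5,"z":0,"roll":0},{"x":0,"y":0.5,"z":0,"roll":0},{"x":0,"y":0.5,"z":0,"roll":0},{"x":0,"y":0.5,"z":0,"roll":0},{"x":0,"y":0.5,"z":0,"roll":0},{"x":0,"y":0.45,"z":0,"roll":0},{"x":0,"y":0.4,"z":0,"roll":0},{"x":0,"y":0.35,"z":0,"roll":0},{"x":0,"y":0.28,"z":0,"roll":0}]}}

```text
time: 17.13
tool_pos: [405.0, -1.2, 203.4]
tcp_rot: [1.56, 1.57, -1.596]
contact_force: [-0.1, 0.4, -2.3]
grip_width: 15.2
```

Emit:
{"fn": "move_arm", "kwargs": {"deltas": [{"x":0,"y":0.2,"z":0,"roll":-0.03},{"x":0,"y":0.12,"z":0,"roll":-0.07},{"x":0,"y":0.06,"z":0,"roll":-0.12},{"x":0,"y":0,"z":0,"roll":-0.17},{"x":0,"y":0,"z":0,"roll":-0.2},{"x":0,"y":0,"z":0,"roll":-0.2},{"x":0,"y":0,"z":0,"roll":-0.2},{"x":0,"y":0,"z":0,"roll":-0.2},{"x":0,"y":0,"z":0,"roll":-0.2},{"x":0,"y":0,"z":0,"roll":-0.2},{"x":0,"y":0,"z":0,"roll":-0.2},{"x":0,"y":0,"z":0,"roll":-0.17},{"x":0,"y":0,"z":0,"roll":-0.12},{"x":0,"y":0,"z":0,"roll":-0.07},{"x":0,"y":0,"z":0,"roll":-0.03},{"x":0,"y":0,"z":0,"roll":0},{"x":0,"y":0,"z":0,"roll":0}]}}

```text
time: 18.55
tool_pos: [405.6, -14.6, 203.4]
tcp_rot: [1.472, 1.571, -1.531]
contact_force: [0.0, -0.2, -2.5]
grip_width: 15.0
```

```bash
python3 - <<'E'
from h import *
plan([447.3,-16.9,190],8);t=bread("t9",150,(210,350,180,300))
E
```

```text
t 18.55 p [405.6 -14.6 203.4] tool x [ 0. -0. -1.] yawy -82.05 F [ 0.  -0.2 -2.5] w 15.0
d units [ 0.335  0.2   -1.025] roll units [ 4.499e+01 -1.000e-02] q6 1.21
bread [272.8 248.2] [52.5 53.2] [536.   6. 150.]
```

Emit:
{"fn": "move_arm", "kwargs": {"deltas": [{"x":0,"y":0.02,"z":-0.05,"roll":0},{"x":0.02,"y":0.03,"z":-0.1,"roll":0},{"x":0.05,"y":0.03,"z":-0.13,"roll":0},{"x":0.1,"y":0.03,"z":-0.14,"roll":0},{"x":0.15,"y":0.03,"z":-0.14,"roll":0},{"x":0.18,"y":0.03,"z":-0.14,"roll":0},{"x":0.2,"y":0.03,"z":-0.13,"roll":0},{"x":0.2,"y":0.03,"z":-0.1,"roll":0},{"x":0.2,"y":0.01,"z":-0.07,"roll":0},{"x":0.18,"y":0,"z":-0.03,"roll":0},{"x":0.12,"y":0,"z":0,"roll":0},{"x":0.07,"y":0,"z":0,"roll":0},{"x":0.03,"y":0,"z":0,"roll":0},{"x":0,"y":0,"z":0,"roll":0}]}}

```text
time: 19.77
tool_pos: [447.5, -18.4, 143.3]
tcp_rot: [0.225, 1.571, -2.778]
contact_force: [-0.4, -0.5, -0.9]
grip_width: 15.3
```

```bash
python3 - <<'E'
from h import *
plan([447.5,-18.4,118],8);t=bread("t10",90,(210,350,180,300))
s=bot.capture("side")[:,:,::-1]
cv2.imwrite("pics/v10.png",np.vstack([cv2.resize(s[190:260,260:380],(600,350),interpolation=cv2.INTER_CUBIC),cv2.resize(t[195:270,230:350],(600,375-125),interpolation=cv2.INTER_CUBIC)]))
E
```

```text
t 19.77 p [447.5 -18.4 143.3] tool x [-0. -0. -1.] yawy -82.04 F [-0.4 -0.5 -0.9] w 15.3
d units [ 0.633 -0.001  0.001] roll units [ 4.499e+01 -1.000e-02] q6 1.22
bread [276.6 232.2] [49.6 50.6] [578.1   2.2  90. ]
```

View pics/v10.png

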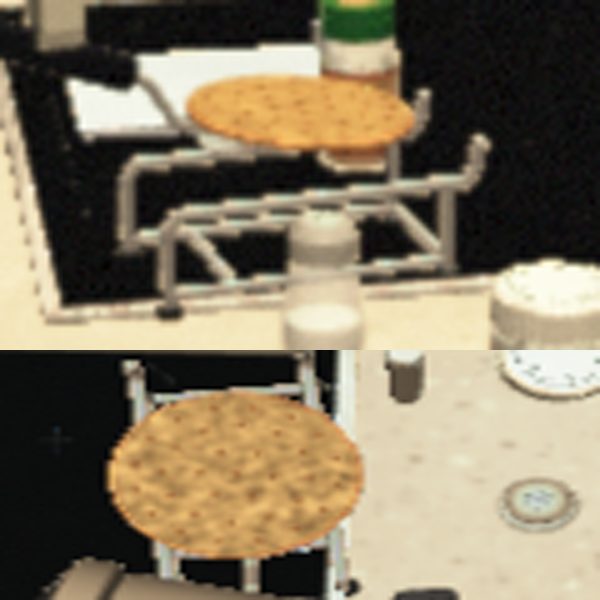

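Emit:
{"fn": "move_arm", "kwargs": {"deltas": [{"x":0.03,"y":0,"z":0,"roll":0},{"x":0.06,"y":0,"z":0,"roll":0},{"x":0.06,"y":0,"z":0,"roll":0},{"x":0.06,"y":0,"z":0,"roll":0},{"x":0.06,"y":0,"z":0,"roll":0},{"x":0.06,"y":0,"z":0,"roll":0},{"x":0.06,"y":0,"z":0,"roll":0},{"x":0.06,"y":0,"z":0,"roll":0},{"x":0.06,"y":0,"z":0,"roll":0},{"x":0.06,"y":0,"z":0,"roll":0},{"x":0.06,"y":0,"z":0,"roll":0},{"x":0.03,"y":0,"z":0,"roll":0},{"x":0,"y":0,"z":0,"roll":0}]}}

```text
time: 20.95
tool_pos: [447.6, -18.4, 116.7]
tcp_rot: [-0.14, 1.57, 3.14]
contact_force: [0.6, 1.0, -2.7]
grip_width: 15.1
```

```bash
python3 - <<'E'
from h import *
plan([447.5,-18.4,98],8);t=bread("t11",69,(210,350,180,300))
E
```

```text
t 20.95 p [447.6 -18.4 116.7] tool x [-0.  0. -1.] yawy -82.05 F [ 0.6  1.  -2.7] w 15.1
d units [ 0.468 -0.001  0.002] roll units [ 4.499e+01 -1.000e-02] q6 1.22
bread [277.2 232.9] [48.8 49.9] [577.9   2.1  69. ]
```

Emit:
{"fn": "move_arm", "kwargs": {"deltas": [{"x":0.04,"y":0,"z":0,"roll":0},{"x":0.06,"y":0,"z":0,"roll":0},{"x":0.06,"y":0,"z":0,"roll":0},{"x":0.06,"y":0,"z":0,"roll":0},{"x":0.06,"y":0,"z":0,"roll":0},{"x":0.06,"y":0,"z":0,"roll":0},{"x":0.06,"y":0,"z":0,"roll":0},{"x":0.03,"y":0,"z":0,"roll":0},{"x":0,"y":0,"z":0,"roll":0}]}}

```text
time: 21.75
tool_pos: [447.5, -18.4, 99.5]
tcp_rot: [-0.178, 1.57, 3.102]
contact_force: [0.6, -0.2, -1.3]
grip_width: 15.2
```

```bash
python3 - <<'E'
from h import *
plan([447.5,-18.4,98],8);t=bread("t12",69,(210,350,180,300))
s=bot.capture("side")[:,:,::-1]
cv2.imwrite("pics/v12.png",np.vstack([cv2.resize(s[190:260,260:380],(600,350),interpolation=cv2.INTER_CUBIC),cv2.resize(t[195:270,230:350],(600,375-125),interpolation=cv2.INTER_CUBIC)]))
E
```

```text
t 21.75 p [447.5 -18.4  99.5] tool x [-0.001  0.    -1.   ] yawy -82.04 F [ 0.6 -0.2 -1.3] w 15.2
d units [ 0.037 -0.     0.001] roll units [ 4.499e+01 -1.000e-02] q6 1.22
bread [277.2 233. ] [49.  49.9] [577.7   2.1  69. ]
```

View pics/v12.png

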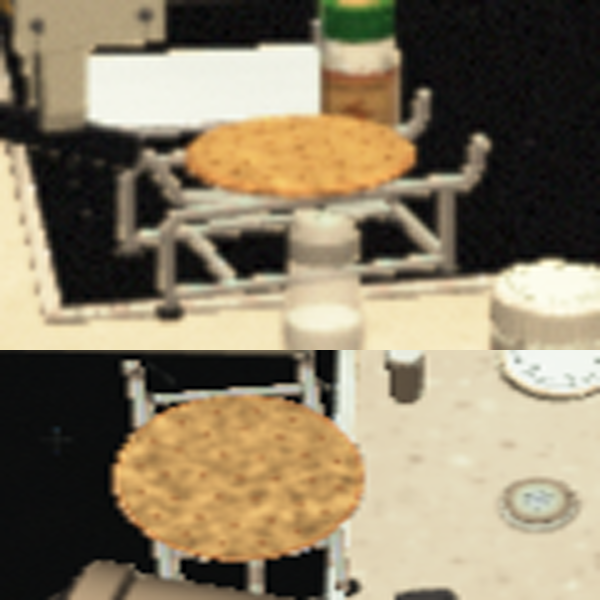

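Emit:
{"fn": "move_arm", "kwargs": {"deltas": [{"x":0,"y":0,"z":0.1,"roll":0},{"x":0,"y":0,"z":0.2,"roll":0},{"x":0,"y":0,"z":0.2,"roll":0},{"x":0,"y":0,"z":0.2,"roll":0},{"x":0,"y":0,"z":0.2,"roll":0},{"x":0,"y":0,"z":0.2,"roll":0},{"x":0,"y":0,"z":0.2,"roll":0},{"x":0,"y":0,"z":0.2,"roll":0},{"x":0,"y":0,"z":0.2,"roll":0},{"x":0,"y":0,"z":0.2,"roll":0},{"x":0,"y":0,"z":0.2,"roll":0},{"x":0,"y":0,"z":0.1,"roll":0},{"x":0,"y":0,"z":0,"roll":0}]}}

```text
time: 22.93
tool_pos: [359.6, -30.6, 99.8]
tcp_rot: [-0.258, 1.57, 3.022]
contact_force: [0.6, -0.6, -1.8]
grip_width: 15.3
```

```bash
python3 - <<'E'
from h import *
plan([447.5,-18.4,98],8);t=bread("t13",69,(210,350,180,270));print(bot.get_obs()["joint_positions"].round(2))
E
```

```text
t 22.93 p [359.6 -30.6  99.8] tool x [-0.001  0.    -1.   ] yawy -82.07 F [ 0.6 -0.6 -1.8] w 15.3
d units [ 4.400e-02  1.000e-03 -2.219e+00] roll units [ 4.498e+01 -2.000e-02] q6 1.13
bread [277.1 232.8] [48.4 50. ] [578.2   2.1  69. ]
[-0.3   0.23  2.12 -0.    0.8   1.13]
```

Emit:
{"fn": "move_arm", "kwargs": {"deltas": [{"x":0,"y":0,"z":0.1,"roll":0},{"x":0,"y":0,"z":0.15,"roll":0},{"x":0,"y":0,"z":0.15,"roll":0},{"x":0,"y":0,"z":0.1,"roll":0},{"x":0,"y":0,"z":0,"roll":0}]}}

```text
time: 23.4
tool_pos: [339.6, -33.3, 99.7]
tcp_rot: [-0.325, 1.57, 2.955]
contact_force: [-0.4, 0.6, -1.3]
grip_width: 15.0
```

Emit:
{"fn": "move_arm", "kwargs": {"deltas": [{"x":0,"y":0,"z":0.1,"roll":0},{"x":0,"y":0,"z":0.1,"roll":0},{"x":0,"y":0,"z":0.1,"roll":0},{"x":0,"y":0,"z":0.1,"roll":0},{"x":0,"y":0,"z":0,"roll":0},{"x":0,"y":0,"z":0,"roll":0}]}}

```text
time: 23.9
tool_pos: [324.8, -35.7, 99.9]
tcp_rot: [2.403, 1.571, -0.6]
contact_force: [-0.9, -0.5, -1.1]
grip_width: 15.1
```

```bash
python3 - <<'E'
from h import *
plan([447.5,-18.4,98],8);t=bread("t14",69,(210,350,180,262));print(bot.get_obs()["joint_positions"].round(2))
h=cv2.cvtColor(t,cv2.COLOR_BGR2HSV).astype(int)
# blade: grey pixels between bars, per row: count of V>90 in cols 266..292
for y in range(252,290,3):
    i=np.where(h[y,255:300,2]>90)[0]+255;print(y,i.min() if len(i) else None,i.max() if len(i) else None,len(i))
E
```

```text
t 23.9 p [324.8 -35.7  99.9] tool x [ 0. -0. -1.] yawy -82.06 F [-0.9 -0.5 -1.1] w 15.1
d units [ 0.047 -0.004 -3.098] roll units [ 4.498e+01 -2.000e-02] q6 1.09
bread [277.2 233.1] [49.3 49.8] [577.4   2.   69. ]
[-0.35  0.17  2.2  -0.    0.77  1.09]
252 261 299 39
255 261 299 34
258 262 299 17
261 262 299 9
264 262 299 10
267 263 299 34
270 263 299 34
273 271 299 29
276 270 299 30
279 270 299 30
282 271 299 20
285 273 299 17
288 255 299 45
```

Emit:
{"fn": "move_arm", "kwargs": {"deltas": [{"x":-0.1,"y":0,"z":0,"roll":0},{"x":-0.2,"y":0,"z":0,"roll":0},{"x":-0.3,"y":0,"z":0,"roll":0},{"x":-0.4,"y":0,"z":0,"roll":0},{"x":-0.4,"y":0,"z":0,"roll":0},{"x":-0.4,"y":0,"z":0,"roll":0},{"x":-0.3,"y":0,"z":0,"roll":0},{"x":-0.2,"y":0,"z":0,"roll":0},{"x":-0.1,"y":0,"z":0,"roll":0},{"x":0,"y":0,"z":0,"roll":0}]}}

```text
time: 24.78
tool_pos: [325.4, -35.7, 196.6]
tcp_rot: [2.637, 1.569, -0.365]
contact_force: [0.9, 0.6, -1.3]
grip_width: 15.4
```

```bash
python3 - <<'E'
from h import *
plan([443.5,-321.6,190],12.84);bread("t15",69,(210,350,180,262))
E
```

```text
t 24.78 p [325.4 -35.7 196.6] tool x [ 0.002 -0.001 -1.   ] yawy -82.04 F [ 0.9  0.6 -1.3] w 15.4
d units [ 0.176  7.487 -1.933] roll units [43.78 -1.22] q6 1.09
bread [277.2 233.1] [49.3 49.8] [577.4   2.   69. ]
```

Emit:
{"fn": "move_arm", "kwargs": {"deltas": [{"x":0,"y":0.2,"z":0,"roll":0},{"x":0,"y":0.4,"z":0,"roll":0},{"x":0,"y":0.5,"z":0,"roll":0},{"x":0,"y":0.6,"z":0,"roll":0},{"x":0,"y":0.6,"z":-0.1,"roll":0},{"x":0,"y":0.6,"z":-0.2,"roll":0},{"x":0,"y":0.6,"z":-0.2,"roll":0},{"x":0,"y":0.6,"z":-0.2,"roll":0},{"x":0,"y":0.6,"z":-0.2,"roll":0},{"x":0,"y":0.6,"z":-0.2,"roll":0},{"x":0,"y":0.6,"z":-0.2,"roll":0},{"x":0,"y":0.6,"z":-0.2,"roll":0},{"x":0,"y":0.5,"z":-0.2,"roll":0},{"x":0,"y":0.3,"z":-0.13,"roll":0},{"x":0,"y":0.19,"z":-0.1,"roll":-0.2},{"x":0,"y":0,"z":0,"roll":-0.4},{"x":0,"y":0,"z":0,"roll":-0.4},{"x":0,"y":0,"z":0,"roll":-0.22},{"x":0,"y":0,"z":0,"roll":0},{"x":0,"y":0,"z":0,"roll":0}]}}

```text
time: 26.5
tool_pos: [442.6, -321.5, 195.5]
tcp_rot: [-0.925, 1.57, 2.44]
contact_force: [-1.4, 0.6, -0.8]
grip_width: 15.1
```

```bash
python3 - <<'E'
from h import *
plan([443.5,-321.6,90],12.84)
E
```

```text
t 26.5 p [ 442.6 -321.5  195.5] tool x [-0.  0. -1.] yawy -77.17 F [-1.4  0.6 -0.8] w 15.1
d units [ 2.638  0.01  -0.022] roll units [45. -0.] q6 0.58
```

Down to z 92, then slowly with the force watched.

Emit:
{"fn": "move_arm", "kwargs": {"deltas": [{"x":0.2,"y":0,"z":-0.02,"roll":0},{"x":0.4,"y":0,"z":0,"roll":0},{"x":0.5,"y":0,"z":0,"roll":0},{"x":0.5,"y":0,"z":0,"roll":0},{"x":0.4,"y":0,"z":0,"roll":0},{"x":0.3,"y":0,"z":0,"roll":0},{"x":0.2,"y":0,"z":0,"roll":0},{"x":0.1,"y":0,"z":0,"roll":0},{"x":0,"y":0,"z":0,"roll":0}]}}

```text
time: 27.25
tool_pos: [443.3, -321.1, 91.0]
tcp_rot: [-0.947, 1.569, 2.418]
contact_force: [0.3, 0.7, -1.8]
grip_width: 15.7
```

Emit:
{"fn": "move_arm", "kwargs": {"deltas": [{"x":0.05,"y":0,"z":0,"roll":0},{"x":0.05,"y":0,"z":0,"roll":0},{"x":0.05,"y":0,"z":0,"roll":0},{"x":0.05,"y":0,"z":0,"roll":0},{"x":0.05,"y":0,"z":0,"roll":0},{"x":0.05,"y":0,"z":0,"roll":0},{"x":0,"y":0,"z":0,"roll":0}]}}

```text
time: 27.83
tool_pos: [443.4, -321.3, 79.4]
tcp_rot: [-0.837, 1.57, 2.529]
contact_force: [0.0, 0.3, -1.6]
grip_width: 15.4
```

Emit:
{"fn": "move_arm", "kwargs": {"deltas": [{"x":0.04,"y":0,"z":0,"roll":0},{"x":0.04,"y":0,"z":0,"roll":0},{"x":0.04,"y":0,"z":0,"roll":0},{"x":0.04,"y":0,"z":0,"roll":0},{"x":0,"y":0,"z":0,"roll":0}]}}

```text
time: 28.25
tool_pos: [443.5, -321.3, 73.1]
tcp_rot: [-0.924, 1.57, 2.441]
contact_force: [0.2, -0.5, -1.4]
grip_width: 15.5
```

Emit:
{"fn": "move_arm", "kwargs": {"deltas": [{"x":0.03,"y":0,"z":0,"roll":0},{"x":0.03,"y":0,"z":0,"roll":0},{"x":0.03,"y":0,"z":0,"roll":0},{"x":0,"y":0,"z":0,"roll":0},{"x":0,"y":0,"z":0,"roll":0}]}}

```text
time: 28.67
tool_pos: [443.7, -321.5, 69.8]
tcp_rot: [2.216, 1.571, -0.701]
contact_force: [0.1, -0.5, -1.1]
grip_width: 15.4
```

Emit:
{"fn": "move_arm", "kwargs": {"deltas": [{"x":0.02,"y":0,"z":0,"roll":0},{"x":0.02,"y":0,"z":0,"roll":0},{"x":0,"y":0,"z":0,"roll":0},{"x":0,"y":0,"z":0,"roll":0}]}}

```text
time: 29.0
tool_pos: [443.7, -321.6, 68.4]
tcp_rot: [2.0, 1.57, -0.918]
contact_force: [-0.9, 0.6, 0.8]
grip_width: 15.2
```

Emit:
{"fn": "move_arm", "kwargs": {"deltas": [{"x":0.015,"y":0,"z":0,"roll":0},{"x":0,"y":0,"z":0,"roll":0},{"x":0,"y":0,"z":0,"roll":0}]}}

```text
time: 29.25
tool_pos: [443.6, -321.6, 67.8]
tcp_rot: [1.62, 1.57, -1.298]
contact_force: [-1.4, -0.4, 2.3]
grip_width: 15.4
```

Emit:
{"fn": "move_arm", "kwargs": {"deltas": [{"x":0,"y":0,"z":0,"roll":0},{"x":0,"y":0,"z":0,"roll":0},{"x":0,"y":0,"z":0,"roll":0},{"x":0,"y":0,"z":0,"roll":0},{"x":0,"y":0,"z":0,"roll":0},{"x":0,"y":0,"z":0,"roll":0},{"x":0,"y":0,"z":0,"roll":0},{"x":0,"y":0,"z":0,"roll":0},{"x":0,"y":0,"z":0,"roll":0},{"x":0,"y":0,"z":0,"roll":0},{"x":0,"y":0,"z":0,"roll":0},{"x":0,"y":0,"z":0,"roll":0}], "grip": 1}}

```text
time: 30.25
tool_pos: [443.6, -321.5, 67.6]
tcp_rot: [1.84, 1.571, -1.078]
contact_force: [-0.3, -0.1, 0.3]
grip_width: 89.5
```

Emit:
{"fn": "move_arm", "kwargs": {"deltas": [{"x":-0.1,"y":0,"z":0,"roll":0},{"x":-0.2,"y":0,"z":0,"roll":0},{"x":-0.4,"y":0,"z":0,"roll":0},{"x":-0.5,"y":0,"z":0,"roll":0},{"x":-0.5,"y":0,"z":0,"roll":0},{"x":-0.5,"y":0,"z":0,"roll":0},{"x":-0.5,"y":0,"z":0,"roll":0},{"x":-0.5,"y":0,"z":0.3,"roll":0},{"x":-0.3,"y":0,"z":0.6,"roll":0},{"x":-0.1,"y":0,"z":0.6,"roll":0},{"x":0,"y":0,"z":0.6,"roll":0},{"x":0,"y":0.3,"z":0.4,"roll":0},{"x":0,"y":0.6,"z":0,"roll":0},{"x":0,"y":0.6,"z":0,"roll":0},{"x":0,"y":0.6,"z":0,"roll":0},{"x":0,"y":0.6,"z":0,"roll":0},{"x":0,"y":0.3,"z":0,"roll":0},{"x":0,"y":0,"z":0,"roll":0}]}}

```text
time: 31.75
tool_pos: [372.8, -462.9, 211.9]
tcp_rot: [1.711, 1.569, -1.208]
contact_force: [-1.4, 0.7, -0.8]
grip_width: 91.9
```

```bash
python3 - <<'E'
from h import *
plan([443.5,-321.6,90],12.84)
t=bread("t20",69,(210,350,180,275))
a=cv2.imread("pics/top0.png")
d=cv2.absdiff(a,t).max(2)
# compare to start: rest/turner, and everything else on the worktop
for n,(x0,x1,y0,y1) in dict(turner=(365,420,212,318),timer=(325,358,183,215),shaker=(325,350,228,254),tin=(455,500,270,310),jar=(198,232,190,222),sheet=(125,195,195,275)).items():
    print(n,"changed px",int((d[y0:y1,x0:x1]>50).sum()))
h=cv2.cvtColor(t,cv2.COLOR_BGR2HSV).astype(int)
for im in(a,t):
    V=cv2.cvtColor(im,cv2.COLOR_BGR2HSV)[...,2];k=np.zeros(V.shape,np.uint8);k[268:316,395:420]=(V<75)[268:316,395:420]*255
    c=max(cv2.findContours(k,0,1)[0],key=cv2.contourArea);print("handle",np.round(cv2.minAreaRect(c)[0],1),cv2.boundingRect(c))
s0=cv2.imread("pics/side0.png");s=bot.capture("side")[:,:,::-1];cv2.imwrite("pics/s20.png",s)
ds=cv2.absdiff(s0,s.copy()).max(2);print("side turner changed",int((ds[262:305,255:375]>50).sum()))
# bread in side view: orientation of its ellipse vs a level circle projected
H=cv2.cvtColor(s.copy(),cv2.COLOR_BGR2HSV).astype(int);k=np.zeros(H.shape[:2],np.uint8);k[205:235,290:350]=(((H[...,0]<22)&(H[...,1]>110)&(H[...,2]>120))*255)[205:235,290:350]
c=max(cv2.findContours(k,0,1)[0],key=cv2.contourArea);print("side bread",cv2.fitEllipse(c),cv2.boundingRect(c))
th=np.linspace(0,2*np.pi,60)
for p in(0,4,-4):
    q=np.array([proj("side",[578+62*np.cos(x),2+62*np.sin(x),68-62*np.cos(x)*np.tan(np.radians(p))]) for x in th],np.float32);print("pred tilt",p,cv2.fitEllipse(q))
E
```

```text
t 31.75 p [ 372.8 -462.9  211.9] tool x [ 0.001 -0.001 -1.   ] yawy -77.25 F [-1.4  0.7 -0.8] w 91.9
d units [ 3.043 -3.059 -2.503] roll units [ 4.498e+01 -2.000e-02] q6 0.33
bread [277.2 233.1] [49.3 49.8] [577.4   2.   69. ]
turner changed px 63
timer changed px 0
shaker changed px 0
tin changed px 0
jar changed px 0
sheet changed px 1859
handle [406.  293.5] (399, 274, 15, 40)
handle [405.5 293.4] (398, 274, 15, 40)
side turner changed 18
side bread ((322.70654296875, 218.27560424804688), (21.572999954223633, 47.37294006347656), 77.20953369140625) (297, 205, 46, 25)
pred tilt 0 ((319.10919189453125, 219.22705078125), (15.001924514770508, 45.789005279541016), 89.26532745361328)
pred tilt 4 ((319.085205078125, 219.217041015625), (14.471030235290527, 45.897769927978516), 93.40847778320312)
pred tilt -4 ((319.1331787109375, 219.23385620117188), (15.46164321899414, 45.898075103759766), 85.05624389648438)
```

```bash
python3 - <<'E'
from h import *
s=cv2.imread("pics/s20.png");H=cv2.cvtColor(s,cv2.COLOR_BGR2HSV).astype(int)
k=np.zeros(H.shape[:2],np.uint8);k[213:235,290:350]=(((H[...,0]<22)&(H[...,1]>90)&(H[...,2]>100))*255)[213:235,290:350]
k=cv2.morphologyEx(k,cv2.MORPH_OPEN,np.ones((3,3),np.uint8))
for y in range(213,233,2):
    i=np.where(k[y])[0]
    if len(i):print(y,i.min(),i.max(),(i.min()+i.max())/2)
th=np.linspace(0,2*np.pi,400)
for p in(0,4,-4):
    q=np.array([proj("side",[578+62*np.cos(x),2+62*np.sin(x),68-62*np.cos(x)*np.tan(np.radians(p))]) for x in th])
    print(p,[(y,round(q[abs(q[:,1]-y)<.4][:,0].min(),1),round(q[abs(q[:,1]-y)<.4][:,0].max(),1)) for y in(215,219,223)])
E
```

```text
213 314 338 326.0
215 303 338 320.5
217 299 341 320.0
219 297 342 319.5
221 297 342 319.5
223 297 341 319.0
225 300 340 320.0
227 303 335 319.0
229 314 326 320.0
0 [(215, np.float64(300.0), np.float64(339.2)), (219, np.float64(296.2), np.float64(342.0)), (223, np.float64(298.4), np.float64(339.1))]
4 [(215, np.float64(297.8), np.float64(336.3)), (219, np.float64(296.3), np.float64(341.8)), (223, np.float64(300.8), np.float64(340.9))]
-4 [(215, np.float64(302.1), np.float64(341.1)), (219, np.float64(296.8), np.float64(341.7)), (223, np.float64(296.8), np.float64(337.1))]
```

Row centres stay constant at about 319.5, so the bread is level in the side view. It is seated midway between the bars. Handing in.

```bash
python3 -c "
from plant import bot
print(bot.close_job())"
```

```text
the job is handed in; nothing more can be done
None
```

I carried out the task and handed the job in at about 32 s of the 64 s allowed; no verdict was reported. The turner went under the crispbread against the sheet's lip and carried it to the cooling stand. I then drew the turner out below the bread and laid it back on its rest.

**What the last checks showed:**
- **Crispbread:** It is at about (577, 2) mm; the stand's centre was measured at about (578, 1.5). It did not move while the blade was drawn out. In the side view it looks level.
- **Turner:** It is back within about half a pixel of its start in the top view, and the side view hardly changed.
- **Bystanders:** The jar, shaker, tin and timer show no changed pixels.
- **Force:** No reading passed about 5 N. I only read it at the end of each move.

**What disagreed or is less certain:**
- The side camera put the middle of the stand's bars about 10 mm away from where the top camera did. I used the top view because the side view looks along the bench at a shallow angle. The top view itself measured the bar spacing as 83 mm instead of 86 mm.
- My first automatic fit of the crispbread in the side view was spoilt by the spice jar behind it. I repeated the check row by row.
- The blade looked a few degrees tip-down while carrying the bread.
- The 12 viewable pictures were used up before the turner was drawn out, so the final checks are numerical only.

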